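Swing out the drying arm and hang up the blue pail

TASK

Swing the yellow arm of the drying stand all the way out until it comes up against its stop, then hang the blue pail on it by its handle, so that the arm sits in the raised notch in the middle of the handle and the pail hangs free and still. The arm must stay fully out, and the red pail and the other things on the table stay where they are.

Things in the scene. Friction and masses are not known exactly. Their poses are not given: they have to be found in the camera images.
- hook_hinge (a point): On the vertical hinge axis of the fixed drying stand, at the height of the arm's centre line, 230 mm above the table. Black post 18 mm thick on a 130 x 130 x 12 mm foot; nothing stands higher than 14 mm above this point. Axes fixed to the stand: the arm points along +y at joint 0 and along -x at its stop.
- drying_arm (a joint): Angle (rad) of the yellow arm about the hinge: 0 folded, 1.571 at its rigid stop; starts at 0 to 0.45, grows anticlockwise from above. Stiff: about 2 N at 100 mm from the axis moves it, and it stays where it is left. Level 10 mm round bar, 140 mm long; its end turns up, to 23 mm above the centre line, outermost 148 mm from the axis.
- hook_seat (a point): Point on the arm's centre line 100 mm from the hinge axis. Turns with the arm; its +y points along the arm to the tip, z up.
- hook_tip (a point): Point on the arm's centre line at its end, 140 mm from the hinge axis, where it turns up; same axes as hook_seat.
- blue_pail: Blue open pail, 110 mm across the rim, 85 mm high, 0.22 to 0.45 kg. Origin: centre of underside, z up. Rigid hoop handle of 10 mm bar in its y-z plane: legs at |y| 56 to 66 mm; level top bar along y, centre line 170 mm above the underside, flat for gripping at |y| 22 to 55 mm; raised notch in the middle, 24 mm wide.
- blue_pail_notch (a point): Centre of the bar in the raised notch in the middle of the blue pail's handle, 180 mm above the underside; the pail's axes. The gap from the pail's rim up to the bar is 80 mm. With the arm seated in the notch this point is 10 mm above the arm's centre line.
- red_pail: Red pail, the same shape and size as the blue one; stays where it is. Origin at the centre of its underside.
- stone: Pale burnishing stone, 76 mm wide, 46 mm high; bystander. Origin under its centre.
- bowl: Terracotta bowl, 120 mm wide, 50 mm high; bystander. Origin under its centre.
- glaze_jar: Amber glass jar with a white cap, 70 mm wide, 90 mm high; bystander. Origin under its centre.
- vase: Terracotta vase, 100 mm wide, 110 mm high; bystander. Origin under its centre.
- spatula: Wooden-handled spatula lying on the table; bystander.
- brush: Brush lying on the table; bystander.
Mind the look-alikes: they are no part of the job. Several things have the shape of the blue_pail; the one meant has the colours described above.

How it is judged:
On the way, in this order (a step that is already met when the one before it is completed fails the run):
1. the arm is swung fully out to its stop (value of joint drying_arm above 1.48 rad), for 0.2 s.
2. the blue pail hangs with the arm in the notch of its handle (value of joint drying_arm above 1.45 rad and x of blue_pail_notch in the frame of hook_seat between -0.015 and 0.015 m and y of blue_pail_notch in the frame of hook_seat between -0.08 and 0.042 m and z of blue_pail_notch in the frame of hook_seat between 0.004 and 0.0155 m), for 0.2 s.
At the end, for the whole second after the job is handed in: Arm out at its stop (within 0.12 rad); blue pail on it, arm in the handle's notch (notch centre within 15 mm sideways, 4 to 15.5 mm above the arm's centre line), tilted under 0.35 rad, at rest (0.06 m/s, 0.6 rad/s); red pail within 30 mm of its start (all of step 2 and angle between blue_pail's own z axis and vertical below 0.35 rad and linear speed of blue_pail below 0.06 m/s and angular speed of blue_pail below 0.6 rad/s and distance of red_pail from where it was at the start of the episode below 0.03 m); the robot touches nothing.
It fails at once if the red pail is moved more than 30 mm or tipped (distance of red_pail from where it was at the start of the episode above 0.03 m or angle between red_pail's own z axis and vertical above 0.3 rad).
It fails at once if the blue pail is tipped over (angle between blue_pail's own z axis and vertical above 0.9 rad).
It fails at once if another thing on the table is moved more than 30 mm (distance of any of stone, bowl, glaze_jar, vase, spatula, brush from where it was at the start of the episode above 0.03 m).
It also fails if it takes over 69 s, if anything falls off the work surface, if the arm or the gripper's body presses on something with over 40 N, if the wrist force passes 120 N, or if a joint passes its speed limit or range.

ROBOT

A 7-joint arm with a two-finger parallel gripper is mounted at the origin on the work surface. World frame = base frame: x ahead of the robot, y to its left, z up, the work surface at z = 0. Lengths are in m, angles in rad, forces in N, time in s.
With the tool pointing down it reaches from about 0.4 to 0.85 m from the base axis. Payload 4.5 kg.
Tool frame: the origin (TCP) lies on the centre line of the jaws, within the pads' length; the fingertips stand 22 mm ahead of it and the grasp point (between the pads) lies 3 mm ahead of it (r.tip_extent is the distance from the TCP to the fingertips, in m); z points along the fingers, y is the line along which they close (so a half turn about z gives the same grasp; the last joint's range is limited). The gripper opens to 85 mm and grips with 20 to 120 N. Pads are 22 mm wide; open, the fingers measure 114 mm over their backs; the gripper's body (76 mm by 85 mm) begins 54 mm behind the grasp point. The pads swing forward as they close: fully open they stand 13 mm farther back than shut.
Start: joints at [1.269, 0.689, -0.195, 1.565, 0.157, 0.902, -0.215], TCP at [0.206, -0.59, 0.231] pointing down, gripper open.
Joint ranges: [-3.01, 3.01], [-0.46, 2.08], [-1.47, 1.51], [0.13, 2.56], [-1, 4.14], [0.04, 2.09], [-2.66, 2.66]. Speed limits (rad/s): [2.57, 2.57, 3.14, 3.14, 3.14, 3.14, 3.14].

INTERFACE

Orientations are given as a rotation vector (axis times angle).
In Python, from bench import telemetry, viewer, r gives the robot as it stands.
- The arm moves only by the tool apply_moves, never from a script. Its argument "series" is one flat list of numbers, 7 for each row, row after row: the shift along the tool's x, y, z normalised to -1 to 1, where 1 is 0.1 m, then the turn, a rotation vector about the tool's x, y, z normalised to -1 to 1, where 1 is 2 rad, then the closure, from 0 (fully open) to 1 (shut). In form: [x, y, z, ax, ay, az, grip, x, y, z, ax, ay, az, grip, ...]. A call has exactly 8 rows; each row is the pose to reach, as a shift and turn from the pose commanded when the call began, along the tool's axes at that moment; what a row does not reach only later rows make up. A row lasts 1/10 s, in which the tool goes at most 50 mm and 8.59 degrees, less where a joint would pass 70% of its speed; a pose out of reach is approached as far as the arm can. A call with a number of a shift or a turn outside -1 to 1 is refused whole. A call with a gripper value outside its range is refused whole. The fingers move at their own pace and stop on an object; "force" is the grip in N (left out, the last holds). Time passes only in rows, so rows that repeat a pose let the fingers close, or fill a call up. It gives the time, the measured TCP pose, the force, the opening and the grip force at its end, in the units of the state.
- telemetry.get_obs(): the state, without advancing time (a new reading comes with each control period).
- viewer.capture(name): name is "side" or "top"; returns a dict with "color" (384x512x3 uint8, blue, green, red), "fx", "fy", "cx", "cy" (pixels), "R" (3x3) and "t" (3): a world point X has camera coordinates R X + t. Camera axes: x right, y down, z forward; pixel columns grow to the right and rows downward; lengths in m; the calibration is good to about 2 mm. A picture is of the moment at which its call begins. There is no depth.
- r.job_done(): hands the job in; it is judged then, once.
The state is a dict: "time_s": time; "qpos": joint angles; "dq": joint speeds; "effort": joint torques, N m; "position": TCP position; "tcp_rot": TCP orientation; "wrist_force": force on the tool from outside, world axes, zero at the start; "wrist_torque": the same for the moment, N m; "finger_gap": finger opening in m; "grip_force": force on a finger pad.
Only numpy, scipy, OpenCV 4.12 (cv2) and the standard library are available. Lean on these libraries where they do the work, as an engineer would, in place of code of your own. Each camera call takes 0.05 s, during which the arm holds its last target. There are 200 camera calls.

## Working session

There is one attempt and no reset: what is moved stays moved. The work goes in short steps, Python scripts to look and compute and a tool call to move; the robot and the scene stay as the last step left them, time stands still between calls to the robot, and variables do not carry over. Pictures are saved under pics/ and viewed, at most 10 in all, crops included, and the job is handed in when it is done.

Besides the shell and the picture viewer there is one more tool, called after ">>>" as name(argument=value, ...), one argument or row to a line, values as JSON. apply_moves: Moves the arm, as the interface text tells. Its arguments: {"type":"object","properties":{"series":{"type":"array","items":{"type":"number"}},"force":{"type":"number"}},"required":["series"]}

```bash
mkdir -p pics; ls
python3 - <<'E'
from bench import telemetry, viewer, r
import cv2, numpy as np
np.set_printoptions(precision=4,suppress=True)
for n in("side","top"):
    c=viewer.capture(n); cv2.imwrite(f"pics/{n}0.png",c["color"])
    print(n,c["fx"],c["fy"],c["cx"],c["cy"],c["R"],c["t"],-np.array(c["R"]).T@c["t"])
print(telemetry.get_obs(), r.tip_extent)
E
```

```text
pics
side 353.3336809915738 353.3336809915738 256.33396249314256 195.86190807372833 [[-0.7252 -0.6886  0.0045]
 [-0.4434  0.4619 -0.7681]
 [ 0.5268 -0.559  -0.6403]] [0.2761 0.3467 1.2351] [-0.2967  0.7204  1.0559]
top 435.48518244286055 435.48518244286055 253.5617337674909 197.03639437403012 [[-0.0256 -0.9997 -0.0052]
 [-0.9944  0.026  -0.1021]
 [ 0.1022  0.0026 -0.9948]] [-0.0513  0.4771  1.5334] [ 0.3164 -0.0676  1.5738]
{'time_s': 0.1, 'qpos': array([ 1.2688,  0.6899, -0.1945,  1.5662,  0.1573,  0.9025, -0.2151]), 'dq': array([ 0.    , -0.0003,  0.0005, -0.0033, -0.0001, -0.0006,  0.0012]), 'effort': array([ -0.0035, -54.0604,  -1.2714, -15.8986,   0.0094,   0.0044,
         0.    ]), 'position': array([ 0.2057, -0.5896,  0.2302]), 'tcp_rot': array([-3.0958, -0.5248,  0.0006]), 'wrist_force': array([ 0.1513, -0.3835, -0.4926]), 'wrist_torque': array([-0.0078,  0.0347, -0.0107]), 'grip_force': 0.0, 'finger_gap': 0.08532431755136007} 0.022
```

View pics/side0.png

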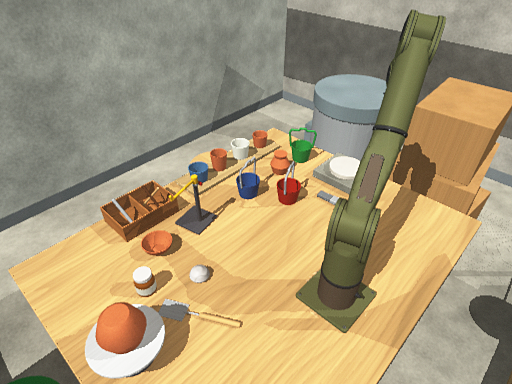

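View pics/top0.png

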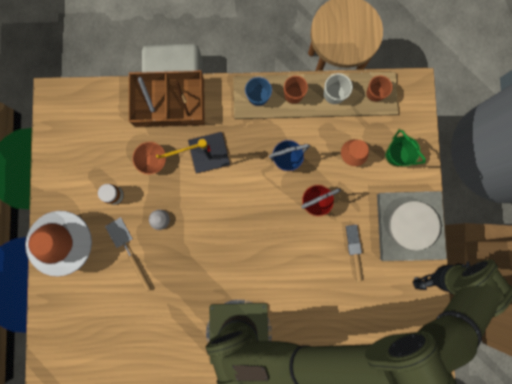

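Candidates for the blue pail:
- blue pail with a hoop, top (288,155) / side (248,185)
- blue cup without a handle, top (258,91)
- red pail, top (319,199)
- green pail, top (405,150)

I choose (288,155) and will check it in a crop while measuring.

```bash
cat > h.py <<'E'
from bench import telemetry, viewer, r
import cv2, numpy as np
from scipy.spatial.transform import Rotation as Ro
np.set_printoptions(precision=4,suppress=True)
def ray(c,u,v):
    R=np.array(c["R"]); d=R.T@np.array([(u-c["cx"])/c["fx"],(v-c["cy"])/c["fy"],1]); return -R.T@c["t"],d/np.linalg.norm(d)
def plane(c,u,v,z):
    o,d=ray(c,u,v); return o+d*(z-o[2])/d[2]
def proj(c,X):
    p=np.array(c["R"])@X+c["t"]; return np.array([c["fx"]*p[0]/p[2]+c["cx"],c["fy"]*p[1]/p[2]+c["cy"]])
def tri(c1,p1,c2,p2):
    a,d=ray(c1,*p1); b,e=ray(c2,*p2); s=np.linalg.lstsq(np.c_[d,-e],b-a,rcond=None)[0]
    P,Q=a+s[0]*d,b+s[1]*e; return (P+Q)/2,np.linalg.norm(P-Q)
def mask(c,lo,hi,box=None):
    m=cv2.inRange(cv2.cvtColor(c["color"],cv2.COLOR_BGR2HSV),lo,hi)
    if box: k=np.zeros_like(m); x0,y0,x1,y1=box; k[y0:y1,x0:x1]=255; m&=k
    return m
def pts(m): v,u=np.nonzero(m); return np.c_[u,v].astype(float)
E
python3 - <<'E'
from h import *
T=viewer.capture("top");S=viewer.capture("side")
for c,b,n in((T,(150,120,225,175),"T"),(S,(150,160,215,215),"S")):
    p=pts(mask(c,(22,150,110),(32,255,255),b)); m=p.mean(0)
    d=np.linalg.svd(p-m)[2][0]; s=(p-m)@d
    print(n,"yellow",len(p),m,d,m+d*s.min(),m+d*s.max())
for n,b,lo,hi in(("blue",(268,135,312,176),(105,120,20),(125,255,255)),("red",(298,180,342,220),(0,190,30),(6,255,255))):
    p=pts(mask(T,lo,hi,b)); (cx,cy),rad=cv2.minEnclosingCircle(p.astype(np.float32))
    print(n,len(p),cx,cy,rad,plane(T,cx,cy,.085),rad*1.48/435)
m=mask(T,(0,0,0),(179,255,75),(185,125,235,178)); m=cv2.morphologyEx(m,cv2.MORPH_OPEN,np.ones((3,3)))
cs=max(cv2.findContours(m,0,2)[0],key=cv2.contourArea); rc=cv2.minAreaRect(cs)
q=np.array([plane(T,*k,.012) for k in cv2.boxPoints(rc)]); print("foot",rc,q,q.mean(0))
a=cv2.resize(T["color"][120:220,150:350],None,fx=4,fy=4,interpolation=2)
b=cv2.resize(S["color"][140:240,160:320],None,fx=4,fy=4,interpolation=2)
cv2.imwrite("pics/cropT.png",a);cv2.imwrite("pics/cropS.png",b)
E
```

```text
T yellow 133 [188.6992 147.3158] [-0.952   0.3061] [205.6365 141.8696] [164.0751 155.2336]
S yellow 92 [184.1087 186.5978] [-0.7308  0.6826] [196.2451 175.2624] [170.3868 199.4141]
blue 475 288.23944091796875 155.64788818359375 14.432489395141602 [ 0.6105 -0.1877  0.085 ] 0.049103642080022
red 484 317.5714416503906 200.57142639160156 15.017091751098633 [ 0.4514 -0.283   0.085 ] 0.051092634003737876
foot ((209.52944946289062, 152.11764526367188), (33.46991729736328, 34.92512893676758), 75.96376037597656) [[0.6922 0.1688 0.012 ]
 [0.7205 0.0443 0.012 ]
 [0.5993 0.017  0.012 ]
 [0.5714 0.1406 0.012 ]] [0.6458 0.0927 0.012 ]
```

View pics/cropT.png

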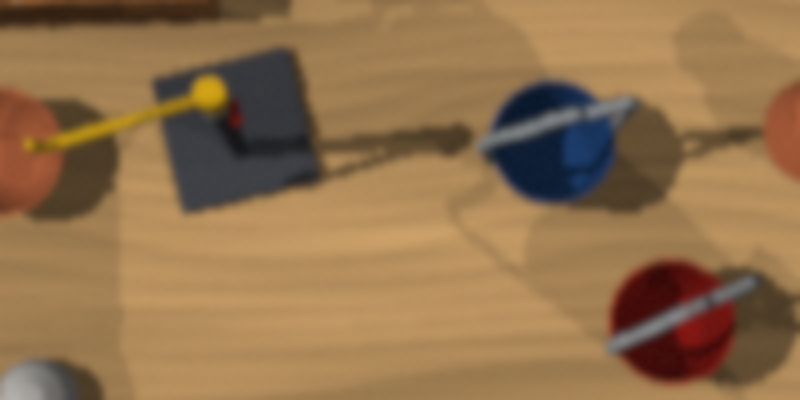

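View pics/cropS.png

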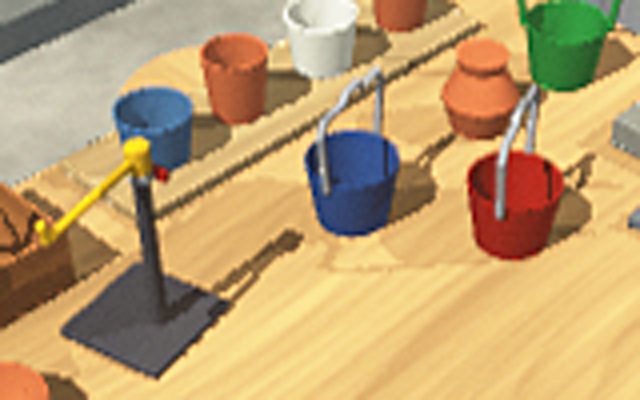

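Top crop: blue pail at (288,155), grey hoop from crop (480,145) to (635,100). The side crop confirms the hoop and a blue body, and the red pail is beside it. The stand foot is turned about 13°, with the arm near joint 0.

Run:
```python
from h import *
T=viewer.capture("top");S=viewer.capture("side")
ct=lambda x,y:(150+x/4-.4,120+y/4-.4); cs=lambda x,y:(160+x/4-.4,140+y/4-.4)
for n,a,b in(("knob",ct(210,93),cs(138,152)),("armtip",ct(33,144),cs(45,232)),("hoop L",ct(482,145),cs(327,125)),("hoop R",ct(632,101),cs(377,76))):
    print(n,*tri(T,a,S,b))
k=plane(T,*ct(210,93),.24); t=plane(T,*ct(33,144),.245); print("knob/tip planes",k,t,np.linalg.norm((k-t)[:2]))
# handle bar by grey mask
for nm,box,yr in(("blue",(265,140,313,162),None),("red",(298,183,345,212),None)):
    m=mask(T,(0,0,75),(179,75,255),box); 
    n,l,st,ce=cv2.connectedComponentsWithStats(m); i=1+st[1:,4].argmax(); p=pts(l==i); mm=p.mean(0); d=np.linalg.svd(p-mm)[2][0]; d*=np.sign(d[0]); s=(p-mm)@d
    e=[plane(T,*(mm+d*q),.172) for q in(s.min(),s.max())]; v=e[0]-e[1]
    print(nm,len(p),"ends",e,"len",np.linalg.norm(v),"yaw",np.arctan2(-v[0],v[1]),"mid",(e[0]+e[1])/2)
```

```text
knob [0.6277 0.0918 0.2362] 0.002069946212615185
armtip [0.5893 0.2287 0.2411] 0.0037731929928229587
hoop L [ 0.5912 -0.1234  0.1749] 0.006263098513603548
hoop R [ 0.6307 -0.2466  0.159 ] 0.0009819219776663
knob/tip planes [0.6275 0.092  0.24  ] [0.5898 0.2292 0.245 ] 0.14230831566245364
blue 227 ends [array([ 0.6018, -0.1156,  0.172 ]), array([ 0.6284, -0.2495,  0.172 ])] len 0.13652823335295827 yaw 0.19623769860194337 mid [ 0.6151 -0.1826  0.172 ]
red 169 ends [array([ 0.4259, -0.2186,  0.172 ]), array([ 0.4787, -0.3415,  0.172 ])] len 0.13378263545427568 yaw 0.4059153836627887 mid [ 0.4523 -0.28    0.172 ]
```

>>> apply_moves(
  series=[0.2,-0.2,-0.2,0,0,-0.07,1,0.4,-0.4,-0.4,0,0,-0.14,1,0.6,-0.6,-0.6,0,0,-0.21,1,0.8,-0.8,-0.8,0,0,-0.28,1,1,-1,-0.8,0,0,-0.35,1,1,-1,-0.8,0,0,-0.42,1,1,-1,-0.8,0,0,-0.48,1,1,-1,-0.8,0,0,-0.5,1],
  force=40,
)

```text
time_s: 1.1
position: [0.2674, -0.4626, 0.311]
tcp_rot: [2.463, 1.95, -0.0]
wrist_force: [0.3, -0.0, -0.3]
finger_gap: -0.0001
grip_force: 0.0
```

>>> apply_moves(
  series=[0.2,0.1,0,0,0,-0.06,1,0.4,0.2,0,0,0,-0.12,1,0.6,0.3,0,0,0,-0.18,1,0.8,0.4,0,0,0,-0.23,1,1,0.5,0,0,0,-0.23,1,1,0.5,0,0,0,-0.23,1,1,0.5,0,0,0,-0.23,1,1,0.5,0,0,0,-0.23,1],
)

```text
time_s: 1.9
position: [0.3383, -0.3782, 0.3107]
tcp_rot: [-1.96, -2.455, 0.002]
wrist_force: [-0.1, -0.7, -0.5]
finger_gap: 0.0002
grip_force: 0.0
```

>>> apply_moves(
  series=[0.2,0.17,0,0,0,0,1,0.4,0.34,0,0,0,0,1,0.6,0.5,0,0,0,0,1,0.8,0.67,0,0,0,0,1,1,0.84,0,0,0,0,1,1,0.84,0,0,0,0,1,1,0.84,0,0,0,0,1,1,0.84,0,0,0,0,1],
)

```text
time_s: 2.7
position: [0.398, -0.2625, 0.3107]
tcp_rot: [-1.961, -2.454, 0.002]
wrist_force: [-0.0, 0.1, 0.3]
finger_gap: -0.0001
grip_force: 0.0
```

>>> apply_moves(
  series=[0.2,0.17,0,0,0,0,1,0.4,0.34,0,0,0,0,1,0.6,0.5,0,0,0,0,1,0.8,0.67,0,0,0,0,1,1,0.84,0,0,0,0,1,1,0.84,0,0,0,0,1,1,0.84,0,0,0,0,1,1,0.84,0,0,0,0,1],
)

```text
time_s: 3.5
position: [0.4577, -0.1466, 0.3106]
tcp_rot: [-1.962, -2.454, 0.002]
wrist_force: [-0.3, -0.3, 0.5]
finger_gap: 0.0001
grip_force: 0.0
```

>>> apply_moves(
  series=[0.2,0.17,0,0,0,0,1,0.4,0.34,0,0,0,0,1,0.6,0.5,0,0,0,0,1,0.8,0.67,0,0,0,0,1,1,0.84,0,0,0,0,1,1,0.84,0,0,0,0,1,1,0.84,0,0,0,0,1,1,0.84,0,0,0,0,1],
)

```text
time_s: 4.3
position: [0.5175, -0.0306, 0.3106]
tcp_rot: [1.962, 2.454, -0.003]
wrist_force: [0.6, -0.1, 0.6]
finger_gap: 0.0001
grip_force: 0.0
```

>>> apply_moves(
  series=[0.2,0.17,0,0,0,0,1,0.4,0.34,0,0,0,0,1,0.6,0.5,0,0,0,0,1,0.8,0.67,0,0,0,0,1,1,0.84,0,0,0,0,1,1,0.84,0,0,0,0,1,1,0.84,0,0,0,0,1,1,0.84,0,0,0,0,1],
)

```text
time_s: 5.1
position: [0.5773, 0.0854, 0.3106]
tcp_rot: [1.961, 2.454, -0.003]
wrist_force: [-0.6, 0.4, 1.0]
finger_gap: -0.0002
grip_force: 0.0
```

>>> apply_moves(
  series=[0.2,0.17,0,0,0,0,1,0.4,0.34,0,0,0,0,1,0.6,0.5,0,0,0,0,1,0.8,0.67,0,0,0,0,1,1,0.84,0,0,0,0,1,1,0.84,0,0,0,0,1,1,0.84,0,0,0,0,1,1,0.84,0,0,0,0,1],
)

```text
time_s: 5.9
position: [0.6373, 0.2015, 0.3108]
tcp_rot: [1.96, 2.453, -0.003]
wrist_force: [-0.0, -1.7, -0.2]
finger_gap: 0.0004
grip_force: 0.0
```

>>> apply_moves(
  series=[0,0,0.2,0,0,0,1,0,0,0.4,0,0,0,1,0,0,0.6,0,0,0,1,0,0,0.74,0,0,0,1,0,0,0.74,0,0,0,1,0,0,0.74,0,0,0,1,0,0,0.74,0,0,0,1,0,0,0.74,0,0,0,1],
)

```text
time_s: 6.7
position: [0.6378, 0.2043, 0.2381]
tcp_rot: [1.957, 2.456, 0.003]
wrist_force: [-0.4, -0.0, 1.0]
finger_gap: 0.0003
grip_force: 0.0
```

>>> apply_moves(
  series=[0.02,-0.23,0,0,0,0,1,0.025,-0.33,0,0,0,0,1,0.02,-0.43,0,0,0,0,1,0.01,-0.54,0,0,0,0,1,-0.015,-0.64,0,0,0,0,1,-0.05,-0.74,0,0,0,0,1,-0.1,-0.83,0,0,0,0,1,-0.15,-0.93,0,0,0,0,1],
)

```text
time_s: 7.5
position: [0.5499, 0.1684, 0.2374]
tcp_rot: [1.958, 2.456, 0.002]
wrist_force: [-0.0, -0.2, 0.4]
finger_gap: -0.0004
grip_force: 0.0
```

>>> apply_moves(
  series=[-0.07,-0.09,0,0,0,0,1,-0.14,-0.17,0,0,0,0,1,-0.23,-0.25,0,0,0,0,1,-0.33,-0.31,0,0,0,0,1,-0.43,-0.37,0,0,0,0,1,-0.54,-0.41,0,0,0,0,1,-0.63,-0.44,0,0,0,0,1,-0.63,-0.44,0,0,0,0,1],
)

```text
time_s: 8.3
position: [0.5212, 0.0951, 0.2367]
tcp_rot: [1.961, 2.453, -0.002]
wrist_force: [-0.5, 0.2, 0.3]
finger_gap: -0.0003
grip_force: 0.0
```

Run:
```python
from h import *
T=viewer.capture("top");S=viewer.capture("side");o=telemetry.get_obs();print(o["position"],o["wrist_force"],o["qpos"])
a=cv2.resize(T["color"][110:230,140:340],None,fx=4,fy=4,interpolation=2)
b=cv2.resize(S["color"][140:240,160:320],None,fx=4,fy=4,interpolation=2)
cv2.imwrite("pics/T1.png",np.vstack([a[:, :640],b])[:600*2][::1] if 0 else cv2.resize(np.hstack([a[:400,:640],b]),(800,250)))
```

```text
[0.5213 0.0975 0.2369] [ 0.7566 -0.3452 -0.3424] [ 0.0987  0.6086 -0.6043  1.8313  0.4503  0.8415 -0.5036]
```

View pics/T1.png

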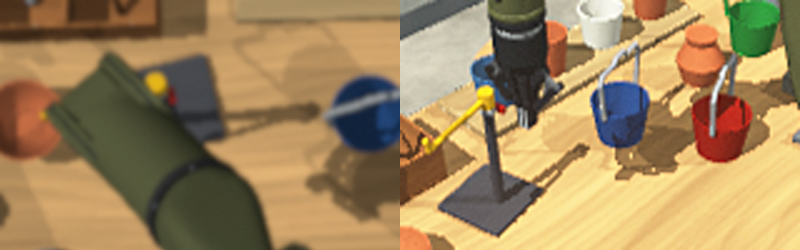

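Side view: gripper tips near full-frame (212,188). The yellow arm is still folded, so the sweep missed it. I'll check the measurement against projections.

Run:
```python
from h import *
T=viewer.capture("top");S=viewer.capture("side");o=telemetry.get_obs();p=o["position"]
print("tip proj side",proj(S,p-[0,0,.022]),"tcp",proj(S,p),"top",proj(T,p-[0,0,.022]))
for n,X in(("hinge",[.6277,.092,.23]),("tip",[.589,.229,.24]),("foot c",[.6277,.092,.012])): print(n,proj(S,np.array(X)),proj(T,np.array(X)))
b=cv2.resize(S["color"][150:230,150:250],None,fx=7,fy=7,interpolation=2)
cv2.imwrite("pics/S2.png",b)
```

```text
tip proj side [211.1359 194.7376] tcp [210.6743 190.1435] top [201.5831 177.797 ]
hinge [193.9509 178.853 ] [202.5017 143.5205]
tip [170.3323 197.8053] [158.2897 156.1661]
foot c [199.4991 219.6968] [209.7973 156.949 ]
```

View pics/S2.png

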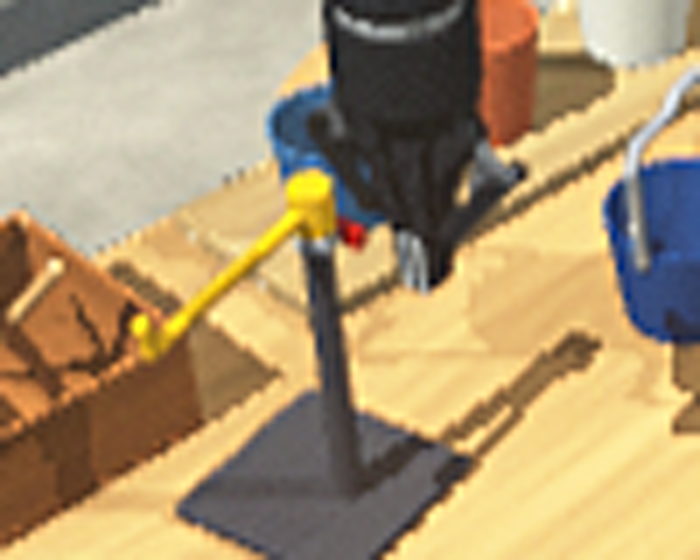

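Fingertips sit at crop (420,290), full (210,191.5), about 3 px above the prediction, so the shut tips passed over the bar. I'll go back over the arm and repeat 25 mm deeper.

>>> apply_moves(
  series=[0,0,-0.3,0,0,0,1,0,0,-0.6,0,0,0,1,0.1,0.2,-0.6,0,0,0,1,0.2,0.4,-0.6,0,0,0,1,0.3,0.6,-0.6,0,0,0,1,0.4,0.7,-0.6,0,0,0,1,0.4,0.7,-0.6,0,0,0,1,0.4,0.7,-0.6,0,0,0,1],
)

```text
time_s: 9.3
position: [0.5798, 0.1523, 0.2966]
tcp_rot: [-1.956, -2.458, 0.001]
wrist_force: [-0.6, -0.3, 0.3]
finger_gap: -0.0002
grip_force: 0.0
```

>>> apply_moves(
  series=[0.1,0.2,0,0,0,0,1,0.2,0.4,0,0,0,0,1,0.3,0.6,0,0,0,0,1,0.38,0.67,0,0,0,0,1,0.38,0.67,0.3,0,0,0,1,0.38,0.67,0.6,0,0,0,1,0.38,0.67,0.85,0,0,0,1,0.38,0.67,0.85,0,0,0,1],
)

```text
time_s: 10.1
position: [0.6342, 0.2016, 0.2082]
tcp_rot: [-1.956, -2.455, 0.013]
wrist_force: [-0.4, -1.0, -0.1]
finger_gap: -0.0001
grip_force: 0.0
```

>>> apply_moves(
  series=[0.01,-0.13,0,0,0,0,1,0.02,-0.23,0,0,0,0,1,0.02,-0.28,0,0,0,0,1,0.025,-0.33,0,0,0,0,1,0.02,-0.38,0,0,0,0,1,0.02,-0.43,0,0,0,0,1,0.01,-0.49,0,0,0,0,1,0.01,-0.54,0,0,0,0,1],
)

```text
time_s: 10.9
position: [0.584, 0.1926, 0.2119]
tcp_rot: [1.958, 2.456, 0.0]
wrist_force: [3.6, 0.1, -0.3]
finger_gap: -0.0004
grip_force: 1.0
```

Run:
```python
from h import *
S=viewer.capture("side");o=telemetry.get_obs();print(o["position"],o["wrist_force"])
p=pts(mask(S,(22,150,110),(32,255,255),(150,160,230,225))); print(len(p),p.min(0),p.max(0), p[p[:,1].argmax()],p[p[:,0].argmin()])
u=np.array([-.223,.975,0]);x=np.array([.975,.223,0])
for t in(0,.05,.2,.4): print(t,proj(S,np.array([.6277,.092,.235])+.142*(u*np.cos(t)-x*np.sin(t))))
```

```text
[0.583  0.1925 0.2118] [ 1.5064 -0.7757  0.7271]
53 [180. 175.] [197. 203.] [182. 203.] [180. 198.]
0 [169.0418 198.1831]
0.05 [170.5879 198.8125]
0.2 [175.6201 200.3678]
0.4 [183.0599 201.6005]
```

>>> apply_moves(
  series=[-0.025,-0.1,0,0,0,0,1,-0.06,-0.2,0,0,0,0,1,-0.11,-0.29,0,0,0,0,1,-0.16,-0.39,0,0,0,0,1,-0.23,-0.48,0,0,0,0,1,-0.3,-0.56,0,0,0,0,1,-0.39,-0.64,0,0,0,0,1,-0.49,-0.7,0,0,0,0,1],
)

```text
time_s: 11.75
position: [0.5264, 0.1291, 0.2119]
tcp_rot: [-1.957, -2.457, -0.0]
wrist_force: [1.7, 2.3, 0.3]
finger_gap: -0.0
grip_force: 1.1
```

>>> apply_moves(
  series=[-0.1,-0.06,0,0,0,0,1,-0.21,-0.1,0,0,0,0,1,-0.26,-0.115,0,0,0,0,1,-0.3,-0.13,0,0,0,0,1,-0.34,-0.14,0,0,0,0,1,-0.37,-0.14,0,0,0,0,1,-0.39,-0.145,0,0,0,0,1,-0.41,-0.145,0,0,0,0,1],
)

```text
time_s: 12.55
position: [0.5217, 0.0864, 0.2118]
tcp_rot: [-1.957, -2.457, 0.001]
wrist_force: [-0.1, 1.9, 0.0]
finger_gap: 0.0002
grip_force: 1.0
```

>>> apply_moves(
  series=[-0.01,0,0,0,0,0,1,-0.02,0,0,0,0,0,1,-0.03,0,0,0,0,0,1,-0.03,0,0,0,0,0,1,-0.03,0,0,0,0,0,1,-0.03,0,0,0,0,0,1,-0.03,0,0,0,0,0,1,-0.03,0,0,0,0,0,1],
)

```text
time_s: 13.35
position: [0.5223, 0.0837, 0.2118]
tcp_rot: [-1.957, -2.457, 0.0]
wrist_force: [-3.2, 3.7, 0.3]
finger_gap: 0.0001
grip_force: 2.2
```

>>> apply_moves(
  series=[-0.01,0,0,0,0,0,1,-0.02,0,0,0,0,0,1,-0.03,0,0,0,0,0,1,-0.04,0,0,0,0,0,1,-0.04,0,0,0,0,0,1,-0.04,0,0,0,0,0,1,-0.04,0,0,0,0,0,1,-0.04,0,0,0,0,0,1],
)

```text
time_s: 14.15
position: [0.5223, 0.0835, 0.2119]
tcp_rot: [-1.951, -2.457, -0.005]
wrist_force: [-5.9, 10.8, -1.2]
finger_gap: 0.0004
grip_force: 5.6
```

>>> apply_moves(
  series=[-0.01,0,0,0,0,0,1,-0.02,0,0,0,0,0,1,-0.03,0,0,0,0,0,1,-0.04,0,0,0,0,0,1,-0.04,0,0,0,0,0,1,-0.04,0,0,0,0,0,1,-0.04,0,0,0,0,0,1,-0.04,0,0,0,0,0,1],
)

```text
time_s: 14.95
position: [0.5223, 0.0834, 0.212]
tcp_rot: [-1.945, -2.457, -0.011]
wrist_force: [-7.6, 17.6, -1.9]
finger_gap: 0.0002
grip_force: 9.0
```

Stop reached: force is rising with no motion. Back off, lift, measure.

>>> apply_moves(
  series=[0.15,0,0,0,0,0,1,0.3,0,0,0,0,0,1,0.5,0,0,0,0,0,1,0.5,0,-0.2,0,0,0,1,0.5,0,-0.4,0,0,0,1,0.5,0,-0.7,0,0,0,1,0.5,0,-1,0,0,0,1,0.5,0,-1,0,0,0,1],
)

```text
time_s: 15.75
position: [0.5161, 0.125, 0.3159]
tcp_rot: [1.956, 2.45, 0.01]
wrist_force: [0.9, 0.9, -0.0]
finger_gap: -0.0001
grip_force: 0.0
```

Run:
```python
from h import *
T=viewer.capture("top");S=viewer.capture("side");o=telemetry.get_obs();print(o["position"],o["tcp_rot"])
p=pts(mask(S,(22,150,110),(32,255,255),(150,160,240,230))); print(len(p),p.min(0),p.max(0))
for t in(1.3,1.48,1.571): print(t,[proj(S,np.array([.6277,.092,z])+d*(np.array([-.223,.975,0])*np.cos(t)-np.array([.975,.223,0])*np.sin(t))) for d,z in((.14,.23),(.144,.253))])
b=cv2.resize(S["color"][150:230,150:280],None,fx=6,fy=6,interpolation=2)
a=cv2.resize(T["color"][130:210,180:310],None,fx=6,fy=6,interpolation=2)
cv2.imwrite("pics/ST3.png",cv2.resize(np.vstack([a,b]),(487,600)))
# refine handle ends: thin bright-grey, low saturation
m=mask(T,(0,0,110),(179,70,255),(265,140,315,165)); q=pts(m); print(len(q), q[q[:,0].argmin()],q[q[:,0].argmax()])
```

```text
[0.514  0.1236 0.3123] [1.9581 2.4536 0.0004]
127 [191. 175.] [225. 191.]
1.3 [array([216.7859, 195.6376]), array([217.058 , 191.2461])]
1.48 [array([221.7019, 192.3608]), array([222.1761, 187.8838])]
1.571 [array([223.7972, 190.5529]), array([224.3552, 186.03  ])]
163 [269. 155.] [308. 145.]
```

View pics/ST3.png

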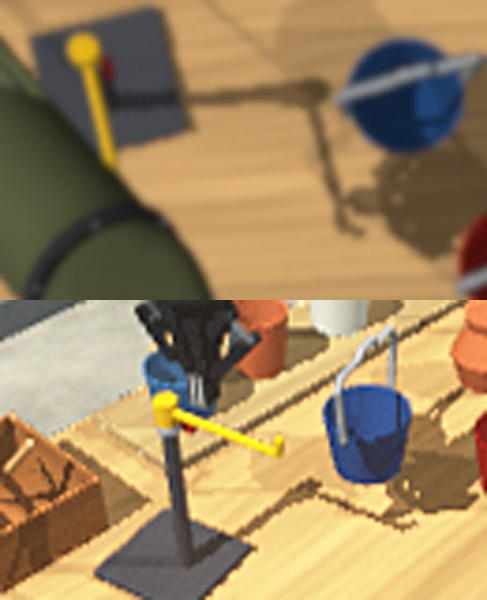

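Top crop: arm now runs from the hinge (82,48) to the tip (110,163), straight out. The side-view tip matches the prediction for 1.571. Next the blue pail grasp.

Run:
```python
from h import *
T=viewer.capture("top");S=viewer.capture("side");o=telemetry.get_obs();p=o["position"];print(p)
print("tip side",[proj(S,p-[0,0,k]) for k in(0,.01,.022)],"seen ~ (202.5,178)")
a,b=plane(T,269.,155.5,.168),plane(T,308.3,145,.168);v=a-b;print(a,b,np.linalg.norm(v),np.arctan2(-v[0],v[1]),(a+b)/2)
q=pts(mask(T,(100,110,20),(130,255,255),(268,135,312,180)));c=(q.min(0)+q.max(0))/2;print(q.min(0),q.max(0),plane(T,*c,.085))
for n in(.036,): # predicted bar points for check in the side view
    for y in(-.045,0,.045): print(y,proj(S,np.array([.611-y*.257,-.185+y*.966,.17+.01*(y==0)])))
h=mask(S,(0,0,120),(179,60,255),(228,150,268,190));q=pts(h);print(len(q),q.min(0),q.max(0))
```

```text
[0.513  0.1235 0.3109]
tip side [array([205.0806, 177.991 ]), array([205.3317, 180.2652]), array([205.6295, 182.9635])] seen ~ (202.5,178)
[ 0.5963 -0.118   0.168 ] [ 0.6278 -0.248   0.168 ] 0.13375315072522373 0.23810565276683676 [ 0.612 -0.183  0.168]
[274. 142.] [302. 169.] [ 0.611  -0.1869  0.085 ]
-0.045 [252.4794 158.9021]
0 [247.4712 162.0298]
0.045 [242.3166 169.1355]
250 [228. 150.] [259. 188.]
```

>>> apply_moves(
  series=[-0.2,0,0,0,0,0,0,-0.4,0,0,0,0,0,0,-0.6,0,0,0,0,0,0,-0.8,0,0,0,0,0,0,-0.95,0,0,0,0,0,0,-0.95,0,0,0,0,0,0,-0.95,0,0,0,0,0,0,-0.95,0,0,0,0,0,0],
)

```text
time_s: 16.75
position: [0.5342, 0.0332, 0.3118]
tcp_rot: [-1.955, -2.458, -0.001]
wrist_force: [0.7, -0.5, 0.6]
finger_gap: 0.0856
grip_force: 0.0
```

>>> apply_moves(
  series=[-0.2,0.05,0,0,0,0,0,-0.4,0.1,0,0,0,0,0,-0.6,0.15,0,0,0,0,0,-0.8,0.2,0,0,0,0,0,-0.95,0.25,0,0,0,0,0,-0.95,0.25,0,0,0,0,0,-0.95,0.25,0,0,0,0,0,-0.95,0.25,0,0,0,0,0],
)

```text
time_s: 17.55
position: [0.5797, -0.0534, 0.3121]
tcp_rot: [-1.954, -2.459, -0.001]
wrist_force: [-1.0, -0.6, 0.3]
finger_gap: 0.0856
grip_force: 0.0
```

>>> apply_moves(
  series=[-0.2,0,0,0,0,0,0,-0.4,0,0,0,0,0,0,-0.6,0,0,0,0,0,0,-0.8,0,0,0,0,0,0,-0.97,0,0.1,0,0,0,0,-0.97,0,0.3,0,0,0,0,-0.97,0,0.5,0,0,0,0,-0.97,0,0.5,0,0,0,0],
)

```text
time_s: 18.35
position: [0.5994, -0.1493, 0.2587]
tcp_rot: [-1.953, -2.454, 0.005]
wrist_force: [-0.1, -0.5, 0.6]
finger_gap: 0.0855
grip_force: 0.0
```

>>> apply_moves(
  series=[0,0,0.2,0,0,0,0,0,0,0.4,0,0,0,0,0,0,0.6,0,0,0,0,0,0,0.8,0,0,0,0,0,0,1,0,0,0,0,0,0,1,0,0,0,0,0,0,1,0,0,0,0,0,0,1,0,0,0,0],
)

```text
time_s: 19.15
position: [0.6029, -0.1495, 0.1634]
tcp_rot: [1.956, 2.455, 0.002]
wrist_force: [-0.5, -0.2, -0.2]
finger_gap: 0.0854
grip_force: 0.0
```

Run:
```python
from h import *
S=viewer.capture("side");T=viewer.capture("top");o=telemetry.get_obs();print(o["position"],o["wrist_force"],o["finger_gap"])
b=cv2.resize(S["color"][130:220,210:320],None,fx=7,fy=7,interpolation=2)
cv2.imwrite("pics/S4.png",b[:600,:770])
```

```text
[ 0.6026 -0.1497  0.1633] [ 0.0686 -0.4905 -0.4767] 0.08548041568404051
```

View pics/S4.png

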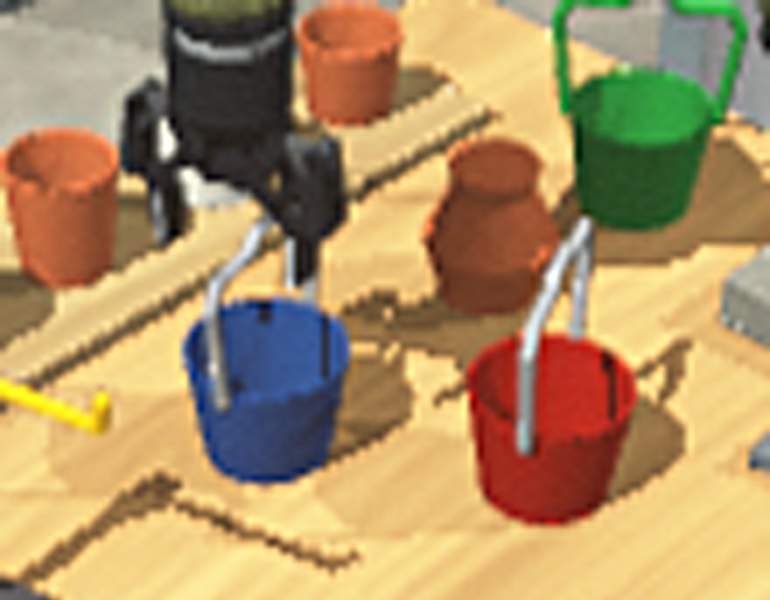

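Image shows the open fingers either side of the +y half of the handle bar. Tips at (175,240) and (310,270) are barely at bar level, bar at (231,262). I'll go 13 mm deeper, then close.

>>> apply_moves(
  series=[0,0,0.05,0,0,0,0,0,0,0.1,0,0,0,0,0,0,0.13,0,0,0,0,0,0,0.13,0,0,0,1,0,0,0.13,0,0,0,1,0,0,0.13,0,0,0,1,0,0,0.13,0,0,0,1,0,0,0.13,0,0,0,1],
  force=110,
)

```text
time_s: 20.05
position: [0.6019, -0.1498, 0.1491]
tcp_rot: [1.958, 2.456, 0.0]
wrist_force: [0.9, 1.1, 0.8]
finger_gap: 0.0128
grip_force: 0.4
```

>>> apply_moves(
  series=[0,0,0,0,0,0,1,0,0,0,0,0,0,1,0,0,0,0,0,0,1,0,0,-0.02,0,0,0,1,0,0,-0.05,0,0,0,1,0,0,-0.1,0,0,0,1,0,0,-0.15,0,0,0,1,0,0,-0.2,0,0,0,1],
)

```text
time_s: 20.85
position: [0.6017, -0.1498, 0.1694]
tcp_rot: [1.958, 2.457, -0.0]
wrist_force: [-0.8, -0.2, -2.2]
finger_gap: 0.0066
grip_force: 107.3
```

>>> apply_moves(
  series=[0,0,-0.1,0,0,0,1,0,0,-0.2,0,0,0,1,0,0,-0.3,0,0,0,1,0,0,-0.45,0,0,0,1,0,0,-0.6,0,0,0,1,0,0,-0.7,0,0,0,1,0,0,-0.8,0,0,0,1,0,0,-0.8,0,0,0,1],
)

```text
time_s: 21.65
position: [0.6026, -0.1498, 0.2505]
tcp_rot: [1.957, 2.455, 0.002]
wrist_force: [0.2, -0.2, -3.0]
finger_gap: 0.0065
grip_force: 107.4
```

Run:
```python
from h import *
S=viewer.capture("side");o=telemetry.get_obs();print(o["position"],o["wrist_force"],o["wrist_torque"],o["finger_gap"])
b=cv2.resize(S["color"][120:220,190:300],None,fx=6,fy=6,interpolation=2)
cv2.imwrite("pics/S5.png",b)
```

```text
[ 0.6021 -0.1499  0.2495] [-0.3821 -0.3828 -2.4895] [0.0876 0.0808 0.0171] 0.00654447808798818
```

View pics/S5.png

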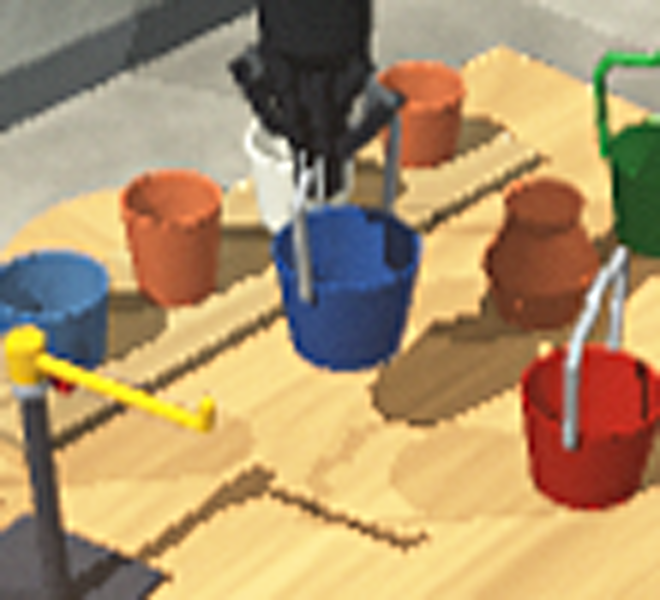

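Blue pail is lifted upright between the jaws at crop (345,280), and the red pail at (590,430) is untouched. Now to the pre-insert pose beyond the tip.

>>> apply_moves(
  series=[0.05,-0.08,-0.02,0,0,0,1,0.15,-0.22,-0.05,0,0,0,1,0.25,-0.38,-0.1,0,0,0,1,0.35,-0.54,-0.1,0,0,0,1,0.45,-0.7,-0.1,0,0,0,1,0.55,-0.85,-0.1,0,0,0,1,0.63,-0.95,-0.1,0,0,0,1,0.67,-1,-0.1,0,0,0,1],
)

```text
time_s: 22.5
position: [0.487, -0.1063, 0.2585]
tcp_rot: [-1.956, -2.456, 0.003]
wrist_force: [-1.2, 0.0, -2.3]
finger_gap: 0.0067
grip_force: 107.4
```

>>> apply_moves(
  series=[0.1,-0.05,0,0,0,0,1,0.24,-0.11,0,0,0,0,1,0.4,-0.11,0,0,0,0,1,0.56,-0.11,0,0,0,0,1,0.72,-0.11,0,0,0,0,1,0.86,-0.11,0,0,0,0,1,0.96,-0.11,0,0,0,0,1,1,-0.11,0,0,0,0,1],
)

```text
time_s: 23.3
position: [0.456, -0.0101, 0.259]
tcp_rot: [-1.955, -2.459, -0.001]
wrist_force: [0.6, 0.2, -2.9]
finger_gap: 0.0069
grip_force: 107.4
```

>>> apply_moves(
  series=[0.1,0,0,0,0,0,1,0.24,0,0,0,0,0,1,0.4,0,0,0,0,0,1,0.56,0,0,0,0,0,1,0.72,0,0,0,0,0,1,0.86,0,0,0,0,0,1,0.96,0,0,0,0,0,1,1,0,0,0,0,0,1],
)

```text
time_s: 24.1
position: [0.4339, 0.0867, 0.259]
tcp_rot: [-1.957, -2.458, -0.001]
wrist_force: [-0.5, 0.0, -2.2]
finger_gap: 0.0068
grip_force: 107.4
```

Run:
```python
from h import *
S=viewer.capture("side");T=viewer.capture("top");o=telemetry.get_obs();p=o["position"];print(p,o["tcp_rot"],o["wrist_force"],o["finger_gap"])
psi=2*np.arctan2(o["tcp_rot"][1],o["tcp_rot"][0]);d=p-[.6277,.092,0];X=np.array([.975,.223,0]);Y=np.array([-.223,.975,0]);print("psi",psi%(2*np.pi),"XY",d@X,d@Y)
C=p-Y*.0365; C[2]=p[2]-.1495
m=mask(S,(108,110,20),(128,255,255),(180,130,300,260));n,l,st,_=cv2.connectedComponentsWithStats(m);i=1+st[1:,4].argmax();q=pts(l==i);print("blue side ext",q.min(0),q.max(0),len(q))
a=np.linspace(0,2*np.pi,60);E=np.array([proj(S,C+[.055*np.cos(t),.055*np.sin(t),.085]) for t in a]);print("pred rim ext",E.min(0),E.max(0))
cv2.imwrite("pics/S6.png",np.vstack([cv2.resize(S["color"][130:240,180:300],None,fx=5,fy=5,interpolation=2)]))
```

```text
[0.434  0.0859 0.2589] [1.9572 2.4572 0.0001] [ 0.0521 -0.5429 -2.5076] 0.0066030712842353925
psi 1.7963601823898858 XY -0.1902026157045035 0.03727377055874992
blue side ext [221. 194.] [248. 225.] 487
pred rim ext [220.4832 193.1022] [250.0734 212.4543]
```

Run:
```python
from h import *
S=viewer.capture("side");a=np.linspace(0,2*np.pi,60)
def pr(C): E=np.array([proj(S,np.array(C)+[.055*np.cos(t),.055*np.sin(t),.085]) for t in a]);return E.min(0),E.max(0)
def ext(im,lo,hi,box):
    m=mask({"color":im},lo,hi,box);n,l,st,_=cv2.connectedComponentsWithStats(m);q=pts(l==1+st[1:,4].argmax());return q.min(0),q.max(0),len(q)
I=cv2.imread("pics/side0.png");B=((108,110,20),(128,255,255))
print("before",ext(I,*B,(230,165,265,205)),pr([.6115,-.185,0]))
o=telemetry.get_obs()["position"];C=o-np.array([-.223,.975,0])*.0365;C[2]-=.1495
print("now",ext(S["color"],*B,(180,130,300,260)),pr(C))
```

```text
before (array([236., 173.]), array([259., 198.]), 354) (array([235.5351, 172.2027]), array([259.7191, 186.828 ]))
now (array([222., 194.]), array([249., 225.]), 488) (array([220.6201, 193.0311]), array([250.1992, 212.3714]))
```

View pics/S6.png

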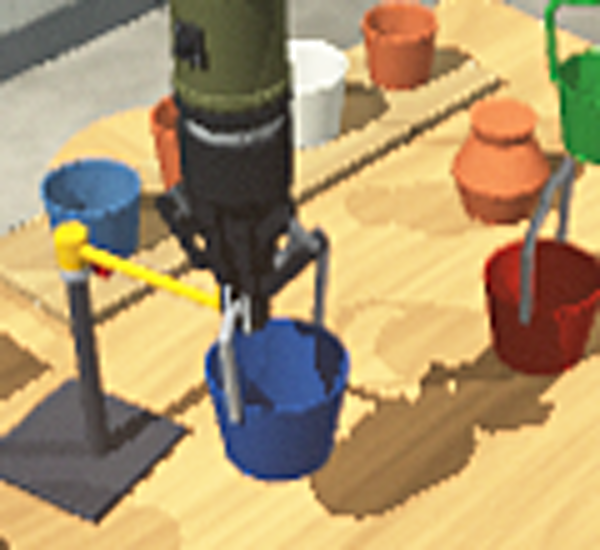

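Picture: pail upright just beyond the arm tip (220,300), hoop ahead of it; rim extents match the prediction. Insert along the arm, then lower.

>>> apply_moves(
  series=[-0.01,0.06,0,0,0,0,1,-0.015,0.18,0,0,0,0,1,-0.015,0.32,0,0,0,0,1,-0.015,0.48,0,0,0,0,1,-0.015,0.64,0,0,0,0,1,-0.015,0.8,0,0,0,0,1,-0.015,0.9,0,0,0,0,1,-0.015,0.95,0,0,0,0,1],
)

```text
time_s: 25.05
position: [0.528, 0.105, 0.2586]
tcp_rot: [1.96, 2.455, 0.0]
wrist_force: [-0.0, 0.0, -1.9]
finger_gap: 0.0068
grip_force: 107.4
```

>>> apply_moves(
  series=[0,0,0.05,0,0,0,1,0,0,0.12,0,0,0,1,0,0,0.2,0,0,0,1,0,0,0.28,0,0,0,1,0,0,0.34,0,0,0,1,0,0,0.39,0,0,0,1,0,0,0.42,0,0,0,1,0,0,0.42,0,0,0,1],
)

```text
time_s: 25.85
position: [0.5267, 0.1054, 0.2165]
tcp_rot: [-1.958, -2.457, 0.001]
wrist_force: [-0.5, 0.3, -2.5]
finger_gap: 0.0066
grip_force: 107.4
```

Run:
```python
from h import *
S=viewer.capture("side");o=telemetry.get_obs();p=o["position"];d=p-[.6277,.092,0];print(p,o["wrist_force"],o["wrist_torque"],"XY",d@[.975,.223,0],d@[-.223,.975,0])
m=mask(S,(108,110,20),(128,255,255),(180,130,300,260));n,l,st,_=cv2.connectedComponentsWithStats(m);q=pts(l==1+st[1:,4].argmax());print(q.min(0),q.max(0))
a=np.linspace(0,2*np.pi,60);C=p-np.array([-.223,.975,0])*.0365;C[2]-=.1495
E=np.array([proj(S,C+[.055*np.cos(t),.055*np.sin(t),.085]) for t in a]);print(E.min(0),E.max(0))
q=pts(mask(S,(22,150,110),(32,255,255),(150,160,240,230)));print("yellow",len(q),q.min(0),q.max(0))
```

```text
[0.5269 0.1054 0.2168] [-0.5861 -0.9958 -2.0754] [0.1359 0.0336 0.0351] XY -0.09526491961792165 0.03557102859645653
[202. 194.] [229. 224.]
[201.3837 193.2608] [229.664  211.6832]
yellow 36 [191. 175.] [224. 189.]
```

>>> apply_moves(
  series=[0,0,0.01,0,0,0,1,0,0,0.02,0,0,0,1,0,0,0.03,0,0,0,1,0,0,0.04,0,0,0,1,0,0,0.05,0,0,0,1,0,0,0.06,0,0,0,1,0,0,0.06,0,0,0,1,0,0,0.06,0,0,0,1],
)

```text
time_s: 26.7
position: [0.5269, 0.1054, 0.2108]
tcp_rot: [1.958, 2.457, -0.0]
wrist_force: [0.3, 0.2, -2.8]
finger_gap: 0.0067
grip_force: 107.4
```

>>> apply_moves(
  series=[0,0,0.005,0,0,0,1,0,0,0.01,0,0,0,1,0,0,0.015,0,0,0,1,0,0,0.02,0,0,0,1,0,0,0.02,0,0,0,1,0,0,0.02,0,0,0,1,0,0,0.02,0,0,0,1,0,0,0.02,0,0,0,1],
)

```text
time_s: 27.5
position: [0.5269, 0.1054, 0.2089]
tcp_rot: [1.958, 2.457, -0.0]
wrist_force: [0.4, 0.3, -2.1]
finger_gap: 0.0068
grip_force: 107.4
```

>>> apply_moves(
  series=[0,0,0.005,0,0,0,1,0,0,0.01,0,0,0,1,0,0,0.015,0,0,0,1,0,0,0.02,0,0,0,1,0,0,0.02,0,0,0,1,0,0,0.02,0,0,0,1,0,0,0.02,0,0,0,1,0,0,0.02,0,0,0,1],
)

```text
time_s: 28.3
position: [0.5271, 0.1053, 0.2075]
tcp_rot: [1.958, 2.456, 0.0]
wrist_force: [-1.7, -0.7, 4.2]
finger_gap: 0.0068
grip_force: 108.1
```

Run:
```python
from h import *
S=viewer.capture("side");o=telemetry.get_obs();p=o["position"];print(p,o["wrist_force"],o["wrist_torque"])
m=mask(S,(108,110,20),(128,255,255),(180,130,300,260));n,l,st,_=cv2.connectedComponentsWithStats(m);q=pts(l==1+st[1:,4].argmax());print(q.min(0),q.max(0))
```

```text
[0.5272 0.1053 0.2075] [-1.4651 -1.5516  5.0543] [-0.3591  0.2675 -0.0728]
[203. 195.] [229. 225.]
```

Contact at notch height ≈ 0.238–0.240, so it is seated. Relieve 1 mm, open, wait, rise.

>>> apply_moves(
  series=[0,0,-0.01,0,0,0,1,0,0,-0.01,0,0,0,0.95,0,0,-0.01,0,0,0,0.9,0,0,-0.01,0,0,0,0.8,0,0,-0.01,0,0,0,0.6,0,0,-0.01,0,0,0,0.4,0,0,-0.01,0,0,0,0.4,0,0,-0.01,0,0,0,0.4],
  force=20,
)

```text
time_s: 29.15
position: [0.5269, 0.1054, 0.2078]
tcp_rot: [-1.958, -2.457, -0.0]
wrist_force: [-0.8, -0.7, -0.1]
finger_gap: 0.0512
grip_force: 0.0
```

Run:
```python
from h import *
S=viewer.capture("side");o=telemetry.get_obs();p=o["position"];print(p,o["wrist_force"],o["finger_gap"])
m=mask(S,(108,110,20),(128,255,255),(180,130,300,260));n,l,st,_=cv2.connectedComponentsWithStats(m);q=pts(l==1+st[1:,4].argmax());print(q.min(0),q.max(0))
```

```text
[0.5269 0.1054 0.2078] [-0.4726  0.3173  0.1226] 0.05145196945448523
[202. 197.] [228. 226.]
```

>>> apply_moves(
  series=[0,0,-0.05,0,0,0,0.4,0,0,-0.1,0,0,0,0.4,0,0,-0.2,0,0,0,0.4,0,0,-0.3,0,0,0,0.4,0,0,-0.45,0,0,0,0.4,0,0,-0.6,0,0,0,0.4,0,0,-0.8,0,0,0,0.4,0,0,-1,0,0,0,0.4],
)

```text
time_s: 30.0
position: [0.5268, 0.1055, 0.3095]
tcp_rot: [1.958, 2.457, 0.001]
wrist_force: [-0.2, 0.3, 0.5]
finger_gap: 0.0512
grip_force: 0.0
```

>>> apply_moves(
  series=[0,0,-0.1,0,0,0,0.4,0,0,-0.2,0,0,0,0.4,0,0,-0.3,0,0,0,0.4,0,0,-0.3,0,0,0,0.4,0,0,-0.3,0,0,0,0.4,0,0,-0.3,0,0,0,0.4,0,0,-0.3,0,0,0,0.4,0,0,-0.3,0,0,0,0.4],
)

```text
time_s: 30.8
position: [0.5267, 0.1053, 0.3375]
tcp_rot: [-1.958, -2.457, 0.001]
wrist_force: [-0.7, 0.3, 0.5]
finger_gap: 0.0516
grip_force: 0.0
```

Run:
```python
from h import *
B=((108,110,20),(128,255,255))
for k in range(4):
    S=viewer.capture("side")
    m=mask(S,*B,(180,130,300,260));n,l,st,_=cv2.connectedComponentsWithStats(m);q=pts(l==1+st[1:,4].argmax());print(q.min(0),q.max(0),q.mean(0),len(q))
q=pts(mask(S,(22,150,110),(32,255,255),(150,160,240,230)));print("yellow",len(q),q.min(0),q.max(0))
h=np.array([.6277,.092,.0]);C=h-.095*np.array([.975,.223,0]);a=np.linspace(0,2*np.pi,60)
E=np.array([proj(S,C+[.055*np.cos(t),.055*np.sin(t),.145]) for t in a]);print("pred rim, seated",E.min(0),E.max(0))
g=pts(mask(S,(0,0,120),(179,60,255),(195,160,240,215)));print(len(g),g.min(0))
print("pred bar L,notch,R",[proj(S,C+[-.223*y,.975*y,z]) for y,z in((.05,.23),(0,.24),(-.05,.23))])
for u,v in ((0,0),): pass
bar=[(int(x),int(y)) for x,y in g if y<193]; print(bar[:60])
```

```text
[202. 196.] [229. 226.] [215.8366 209.8424] 514
[202. 196.] [229. 226.] [215.7402 209.7461] 508
[202. 196.] [229. 226.] [215.7656 209.8047] 512
[202. 196.] [229. 226.] [215.6858 209.6739] 506
yellow 116 [191. 175.] [225. 191.]
pred rim, seated [201.3666 194.7683] [229.5623 213.2287]
158 [195. 160.]
pred bar L,notch,R [array([205.9098, 193.9375]), array([213.7413, 184.5959]), array([221.5688, 179.7957])]
[(196, 160), (196, 161), (202, 162), (203, 162), (204, 162), (210, 162), (196, 163), (197, 163), (205, 163), (206, 163), (210, 163), (197, 164), (207, 164), (210, 164), (197, 165), (210, 165), (210, 166), (211, 166), (210, 167), (211, 167), (210, 168), (211, 168), (210, 169), (211, 169), (210, 170), (211, 170), (211, 171), (223, 178), (224, 178), (221, 179), (222, 179), (223, 179), (224, 179), (220, 180), (221, 180), (222, 180), (223, 180), (219, 181), (220, 181), (221, 181), (222, 181), (225, 181), (215, 182), (216, 182), (217, 182), (218, 182), (219, 182), (220, 182), (225, 182), (214, 183), (215, 183), (216, 183), (217, 183), (219, 183), (225, 183), (195, 184), (196, 184), (213, 184), (214, 184), (215, 184)]
```

Pail is still, the bar and rim match the seated prediction (notch at about (214,184)), and the arm is fully out at (225,191). Handing in.

```bash
python3 -c "
from bench import r
print(r.job_done())"
```

```text
the job is handed in; nothing more can be done
None
```

I swung the yellow arm out to its stop and hung the blue pail on it by the handle notch. It was hanging still when I handed in at about 31 s, with the gripper clear and the red pail untouched at my last look, but the hand-in returned no verdict.

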